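Prove the push latch of a paper-covered box

TASK

Three burgundy boxes with newly fitted push-push lids stand on the craft table, fronts towards the robot; test the widest one. With shut fingertips press the steel thumb plate at the front of its lid fully down, once, and draw back so that the lid pops up by itself; keep clear and watch it for about three seconds to be sure it stays open, without pressing it shut again. Nothing is to be gripped, lifted or shifted: leave the other two lids shut and the boxes and the other things on the table where they are.

Things in the scene. Friction and masses are not known exactly. Their poses are not given: they have to be found in the camera images.
- wide_box: THE BOX TO TEST, widest of the three: loose burgundy paper-covered box, 160 mm wide (its y), 120 mm deep (its x), 75 mm tall with its lid shut (thumb plate on top: 77). Origin: centre of its underside; z up; its front (latch side) looks along its own -x, its lid is hinged along the top of its back (+x).
- mid_box: another box, leave it alone: loose burgundy paper-covered box, 110 mm wide (its y), 120 mm deep (its x), 75 mm tall with its lid shut (thumb plate on top: 77). Origin: centre of its underside; z up; its front (latch side) looks along its own -x, its lid is hinged along the top of its back (+x).
- slim_box: another box, leave it alone: loose burgundy paper-covered box, 70 mm wide (its y), 120 mm deep (its x), 75 mm tall with its lid shut (thumb plate on top: 77). Origin: centre of its underside; z up; its front (latch side) looks along its own -x, its lid is hinged along the top of its back (+x).
- wide_box_press (a point): centre of the upper face of the steel thumb plate (22 mm front-to-back, 34 mm wide, standing 2 mm proud) on the wide box's lid, 16 mm in from the middle of the front edge, 77 mm above the table when shut. It moves with the lid. Full press: about 6 mm straight down, 2 to 3 N, to a hard stop. Hinge axis: 101 mm behind the plate's centre, 68 mm above the table.
- wide_box_plate: the steel thumb plate of the wide box (see wide_box_press); origin at the centre of its underside, axes as the lid's (x to the back, z up when shut).
- wide_box_lid (a joint): lid angle, rad: 0 to 0.01 shut and latched; negative pressed in, -0.062 at the hard stop; grows as it opens to 0.80 (popped, resting on its stop). The latch lets go only past -0.052; the lid then swings up in about 0.4 s as the finger withdraws, pushing with 2 N or less. Pressed less it stays latched; a full press of the popped lid latches it again.
- wide_box_follower (a joint): sideways place (m, towards the box's +y) of the latch's small follower pin, hidden in the box; only tells what the latch does, nothing to touch: 0 latched, positive while the shut lid is pressed, below -0.002 with the lid down only when a popped lid is being pressed shut again.
- mid_box_lid (a joint): lid angle of the mid box, rad: 0 shut and latched, grows as it opens to 0.80, negative when pressed in; same latch as the wide box.
- slim_box_lid (a joint): lid angle of the slim box, rad: 0 shut and latched, grows as it opens to 0.80, negative when pressed in; same latch as the wide box.
- spool: bystander, leave it alone: wooden thread spool, 36 mm wide, 44 mm tall; origin at its underside.
- tape_roll: bystander, leave it alone: paper tape roll lying flat, 52 mm outside, 24 mm tall; origin at its underside.
- bead_jar: bystander, leave it alone: glass jar with white cap, 52 mm wide, 75 mm tall; origin at its underside.
- glue_bottle: bystander, leave it alone: white glue bottle, 48 mm wide, 120 mm tall; origin at its underside.
- paste_bowl: bystander, leave it alone: white plastic bowl, 110 mm wide, 45 mm tall; origin at its underside.
- paste_brush: bystander, leave it alone: yellow-handled paste brush lying on the table; origin at its underside.
- press_weight: bystander, leave it alone: steel press weight with a knob, 56 mm wide, 55 mm tall; origin at its underside.
Mind the look-alikes: they are no part of the job. Leave any green or red look-alike of the wide_box alone.

How it is judged:
By the outcome, as a careful person would: the job done as asked, in the order asked, and still so for the second after the job is handed in, with the robot touching nothing.
It also fails if it takes over 35 s, if anything falls off the work surface, if the arm or the gripper's body presses on something with over 40 N, if the wrist force passes 120 N, or if a joint passes its speed limit or range.

ROBOT

A 6-joint arm with a two-finger parallel gripper is mounted at the origin on the work surface. World frame = base frame: x ahead of the robot, y to its left, z up, the work surface at z = 0. Lengths are in mm, angles in rad, forces in N, time in s.
With the tool pointing down it reaches from about 275 to 825 mm from the base axis. Payload 5.2 kg.
Tool frame: the origin (TCP) lies at the very end of the fingers, on their centre line; the grasp point (between the pads) lies 19 mm behind it; z points along the fingers, y is the direction in which the jaws open and shut (so a half turn about z gives the same grasp; the last joint's range is limited). The gripper opens to 93 mm and grips with 3 to 60 N. Pads are 15 mm wide; open, the fingers measure 128 mm over their backs; the gripper's body (75 mm by 188 mm) begins 65 mm behind the grasp point.
Start: joints at [-1.504, 0.259, 1.535, -0, 1.348, -0.203], TCP at [146.617, -530.102, 218.653] pointing down, gripper open.
Joint ranges: [-3.14, 3.14], [-0.91, 2.08], [0.19, 2.58], [-1.22, 4.36], [0.22, 2.71], [-3.12, 3.12]. Speed limits (rad/s): [2.57, 2.57, 3.14, 3.14, 3.14, 3.14].

INTERFACE

Orientations are given as [roll, pitch, yaw] about the fixed x, y, z axes, in that order (R = Rz(yaw) Ry(pitch) Rx(roll)).
In Python, from bench import robot gives the robot as it stands. The module is installed in compiled form; this text tells all that it offers. Calls block until the motion is done:
- robot.move_ptp(position, orientation): joint-space move of the TCP to a pose.
- robot.move_linear(position, ori=None, speed=150, f_stop=None): straight line of the TCP; ori=None keeps the orientation; speed is the mean speed in mm/s. With f_stop (N) it stops when the force on the tool has changed by that much, and returns True; else False.
- robot.move_j(angles): joint-space move.
- robot.move_gripper(opening): opening from 0.0 (shut) to 1.0 (fully open); the grip force is fixed at half the most; returns when the fingers have stopped.
- robot.sleep(seconds).
- robot.inverse_kinematics(position, orientation): joint angles nearest the present ones, or None.
- robot.get_image(name): name is "scene" or "side" or "wrist"; returns a dict with "img" (480x640x3 uint8, blue, green, red), "fovy" (degrees; the focal length in pixels is half the picture's height over the tangent of half this angle, whatever the lens; pixels are square), "cx", "cy" (the principal point, pixels), "eye" and "orientation" of the camera in the world. Camera axes: x right, y down, z forward; pixel columns grow to the right and rows downward; lengths in mm; the calibration is good to about 2 mm. A picture is of the moment at which its call begins. There is no depth.
A pose or a line that the arm cannot do raises robot.MotionError and nothing moves.
- robot.hand_in(): hands the job in, once; it reports no verdict.
Readings, each from a call of its own:
- robot.current_t(): time.
- robot.current_qpos(): joint angles.
- robot.current_joint_vel(): joint speeds.
- robot.current_joint_efforts(): joint torques, N m.
- robot.current_tcp_pos(): TCP position.
- robot.current_eef_rot(): TCP orientation.
- robot.current_contact_force(): force on the tool from outside, world axes, zero at the start.
- robot.current_ft_torque(): the same for the moment, N m.
- robot.current_gripper_width(): opening from 0.0 (shut) to 1.0 (fully open).
Only numpy, scipy, OpenCV 4.12 (cv2) and the standard library are available. Lean on these libraries where they do the work, as an engineer would, in place of code of your own. Each camera call takes 0.05 s, during which the arm holds its last target.

## Working session

There is one attempt and no reset: what is moved stays moved. The work goes in short steps, each a Python script; the robot and the scene stay as the last script left them, time stands still between calls to the robot, and variables do not carry over. Pictures are saved under pics/ and viewed, and the job is handed in when it is done.

```bash
mkdir -p pics; python3 - <<'E'
from bench import robot
import cv2,numpy as np
for n in ("scene","side","wrist"):
    d=robot.get_image(n); cv2.imwrite(f"pics/{n}0.png",d["img"])
    print(n,d["fovy"],d["cx"],d["cy"],d["eye"],d["orientation"])
print(robot.current_t(),robot.current_eef_rot(),robot.current_gripper_width())
E
```

```text
scene 50.78280863366181 315.567778760932 241.03482904051225 [1215.1740882  -287.33418325  900.70060729] [-2.43173916 -0.01596054  1.30795207]
side 46.33044324257963 328.041935039958 244.35931120667752 [ -97.3024277  -827.29820697 1153.12618553] [-2.39748359e+00  1.74150963e-03 -6.83249394e-01]
wrist 64.73630968917749 326.0849644731345 242.08559746189556 [ 228.36733081 -508.30644012  384.20257576] [ 2.83933198e+00  8.76218657e-04 -1.30097141e+00]
0.15 [-3.14026950e+00 -2.88471054e-04  2.69761523e-01] 1.002741437828474
```

View pics/scene0.png

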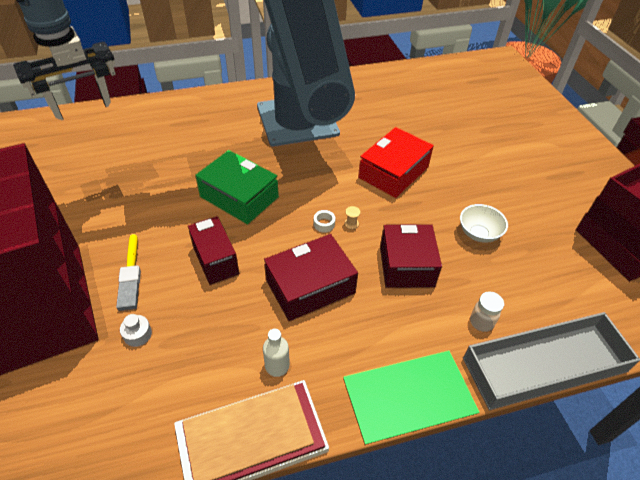

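View pics/side0.png

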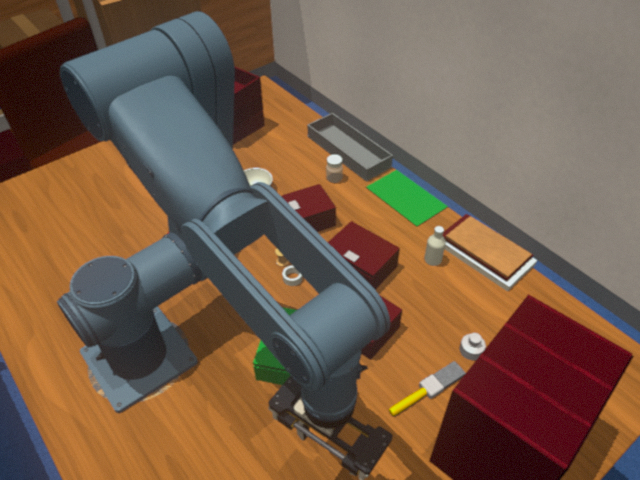

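View pics/wrist0.png

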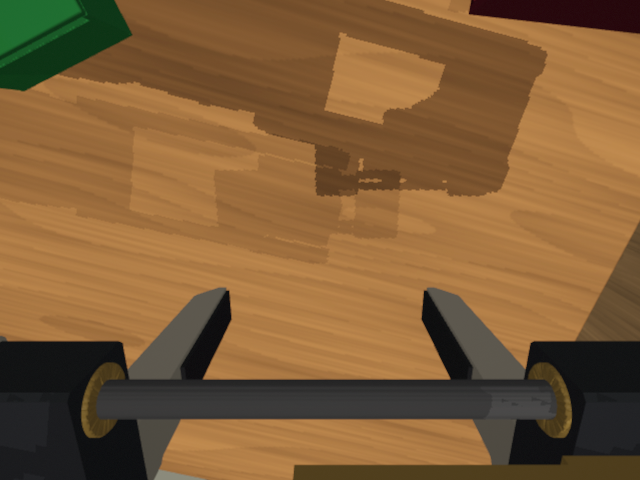

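The scene view shows the wide burgundy box at about (310,275), with its plate at (301,250) on the robot side. In the side view its plate is at (351,257). The green and red look-alikes stand nearer the base. Next I segment the plates and triangulate.

```bash
cat > h.py <<'E'
import cv2,numpy as np
from scipy.spatial.transform import Rotation as Ro
def ray(d,uv):
    f=240/np.tan(np.radians(d["fovy"])/2)
    v=np.array([(uv[0]-d["cx"])/f,(uv[1]-d["cy"])/f,1.])
    v=Ro.from_euler('xyz',d["orientation"]).as_matrix()@v
    return np.array(d["eye"]),v/np.linalg.norm(v)
def plane(d,uv,z):
    o,v=ray(d,uv); return o+v*(z-o[2])/v[2]
def tri(*rs):
    A=np.zeros((3,3));b=np.zeros(3)
    for o,v in rs:
        P=np.eye(3)-np.outer(v,v);A+=P;b+=P@o
    p=np.linalg.solve(A,b)
    return p,[np.linalg.norm(np.cross(p-o,v)) for o,v in rs]
def blob(img,uv,r=25,thr=120):
    m=(img.min(axis=2)>thr).astype(np.uint8)
    n,l,s,c=cv2.connectedComponentsWithStats(m)
    i=min((i for i in range(1,n) if s[i,4]>15),key=lambda i:np.hypot(*(c[i]-uv)))
    return c[i],s[i]
def corners(img,uv):
    h=cv2.cvtColor(img,cv2.COLOR_BGR2HSV)
    m=cv2.inRange(h,(165,100,20),(180,255,140))|cv2.inRange(h,(0,100,20),(4,255,140))
    return m
E
python3 - <<'E'
from h import *
from bench import robot
S=robot.get_image("scene");D=robot.get_image("side")
a,sa=blob(S["img"],(301,250));b,sb=blob(D["img"],(351,257))
print(a,sa,b,sb)
print(tri(ray(S,a),ray(D,b)), plane(S,a,77),plane(D,b,77))
im=np.hstack([cv2.resize(S["img"][210:330,180:460][:, :200],None,fx=2,fy=2),cv2.resize(D["img"][200:320,300:420],None,fx=2,fy=2)])
c=cv2.resize(S["img"][220:330,250:370],None,fx=5,fy=5,interpolation=cv2.INTER_NEAREST)
cv2.imwrite("pics/cs.png",c)
cv2.imwrite("pics/cd.png",cv2.resize(D["img"][210:310,310:420],None,fx=5,fy=5,interpolation=cv2.INTER_NEAREST))
E
```

```text
[300.76351351 249.79054054] [292 244  19  13 148] [351.18947368 255.75789474] [344 251  15  11  95]
(array([ 548.730592  , -126.0227516 ,   75.14117966]), [np.float64(1.0839546017644395), np.float64(1.083954601764502)]) [ 550.88557004 -127.41291061   77.        ] [ 547.56768162 -126.00731087   77.        ]
```

View pics/cs.png

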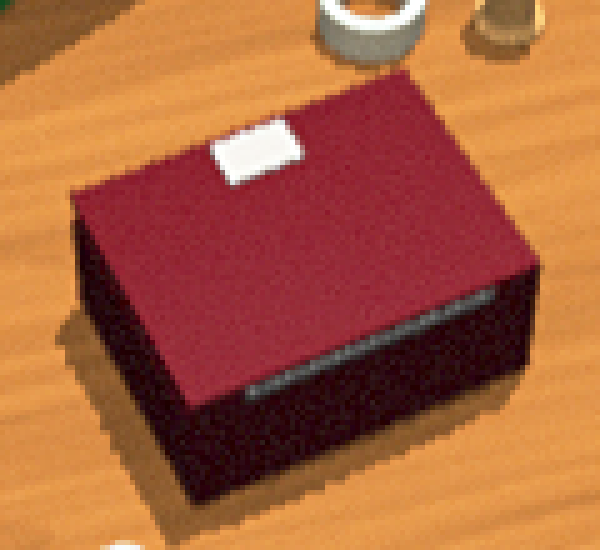

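View pics/cd.png

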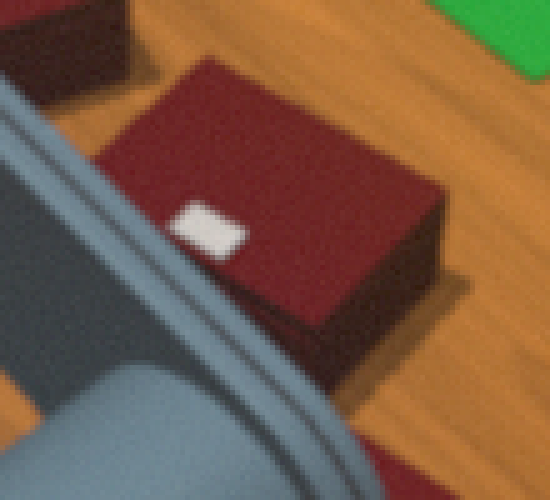

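```bash
python3 - <<'E'
from h import *
from bench import robot
S=robot.get_image("scene");D=robot.get_image("side")
c=[(264.6,258.4),(331,234),(358,272.4),(288,301.6)]
P=np.array([plane(S,u,75) for u in c]);print(P.round(1))
d=P[3]-P[0]+P[2]-P[1]; print("yaw",np.arctan2(d[1],d[0]),np.arctan2(-(P[0]-P[1]+P[3]-P[2])[0]*-1,-(P[0]-P[1]+P[3]-P[2])[1]))
print("widths",np.linalg.norm(P[1]-P[0]),np.linalg.norm(P[3]-P[0]),"centre",P.mean(0))
Q=[plane(D,(310+x/5,210+y/5),75).round(1) for x,y in [(208,57),(445,188),(318,328)]];print(Q)
print("tri",tri(ray(S,c[2]),ray(D,(351.6,221.4))),tri(ray(S,c[3]),ray(D,(399,247.6))),tri(ray(S,c[0]),ray(D,(373.6,275.6))))
print("big box", [plane(S,u,0).round() for u in [(97,340),(62,215)]], tri(ray(S,(26,145)),ray(D,(452,392)))[0])
for u in [(205,225),(410,230)]: print(plane(S,u,77))
E
```

```text
[[ 553.3 -205.8   75. ]
 [ 522.1  -52.4   75. ]
 [ 636.6  -28.    75. ]
 [ 670.5 -182.8   75. ]]
yaw 0.20142303460343514 0.2080629346360927
widths 156.54836890683842 119.44757769118615 centre [ 595.63040379 -117.24015277   75.        ]
[array([630.9, -31.1,  75. ]), array([ 663.4, -181.8,   75. ]), array([ 548.9, -209.8,   75. ])]
tri (array([633.85786572, -27.20501488,  70.64552406]), [np.float64(0.5661116664283996), np.float64(0.56611166642824)]) (array([ 666.74180866, -180.80941198,   70.50048423]), [np.float64(1.5382290281678483), np.float64(1.5382290281679913)]) (array([ 551.00627223, -206.46323125,   71.35250493]), [np.float64(1.1311511487799617), np.float64(1.1311511487801804)])
big box [array([ 615., -563.,    0.]), array([ 239., -648.,   -0.])] [ 350.5295885  -604.93063416  292.24565788]
[ 430.2255033  -314.20400293   77.        ]
[555.33515341 118.79225058  77.        ]
```

Both views agree on the plate to about 3 mm (549.5, -126.5), with a triangulated height of 75 and box yaw about 0.205. The measured lid is 157 x 119 mm, so this is the wide box. I'll pull in first, away from the tall red stack on the right, then hover and check with the wrist camera.

```bash
python3 - <<'E'
from h import *
from bench import robot
robot.move_linear([135,-410,240],speed=250)
robot.move_gripper(0.0)
robot.move_ptp([549,-126.5,200],[np.pi,0,0.205])
print(robot.current_t(),robot.current_tcp_pos(),robot.current_eef_rot(),robot.current_gripper_width())
for n in ("wrist","side","scene"):
    d=robot.get_image(n);cv2.imwrite(f"pics/{n}1.png",d["img"])
    print(n,d["eye"],d["orientation"])
E
```

```text
4.2667 [ 548.72624134 -127.49039435  200.15015319] [3.14110659e+00 4.02977295e-05 2.03927174e-01] 0.004526067932606431
wrist [ 631.77512954 -111.18367336  366.38576358] [ 2.83897111e+00 -1.10785450e-03 -1.36682043e+00]
side [ -97.3024277  -827.29820697 1153.12618553] [-2.39748359e+00  1.74150963e-03 -6.83249394e-01]
scene [1215.1740882  -287.33418325  900.70060729] [-2.43173916 -0.01596054  1.30795207]
```

View pics/wrist1.png

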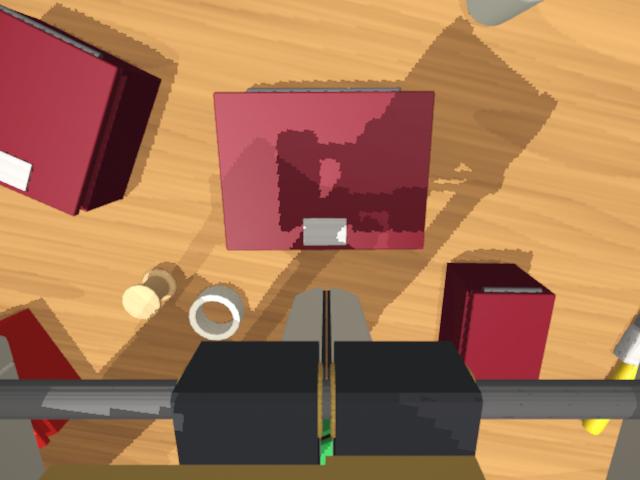

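View pics/scene1.png

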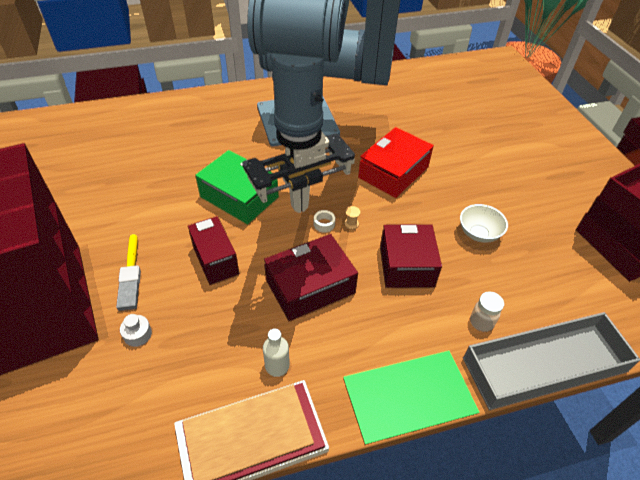

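The wrist view shows the wide box straight ahead, its plate at (325,231) and its front edge at row 249, with the shut fingertips over it. I'll measure the plate from this view, and lower the arm for a second wrist view.

```bash
python3 - <<'E'
from h import *
from bench import robot
W=robot.get_image("wrist")
print("plate z77",plane(W,(325,231.5),77))
print(plane(W,(303,231),77),plane(W,(347,232),77))
L=[plane(W,u,75) for u in [(227,249),(423,249),(434,91.5),(214,93)]];print(np.round(L,1),np.mean(L,0))
L=np.array(L);d=L[2]-L[1]+L[3]-L[0];print("yaw",np.arctan2(d[1],d[0]))
robot.move_linear([549,-126.5,125],speed=150)
W2=robot.get_image("wrist");cv2.imwrite("pics/wrist2.png",W2["img"])
S=robot.get_image("scene");cv2.imwrite("pics/scene2.png",cv2.resize(S["img"][170:330,200:400],None,fx=3.5,fy=3.5))
print(robot.current_tcp_pos(),robot.current_t(),robot.current_contact_force())
E
```

```text
plate z77 [ 551.80421694 -127.26536909   77.        ]
[ 548.68660183 -110.08403111   77.        ] [ 554.92474491 -144.46276005   77.        ]
[[ 520.8  -52.5   75. ]
 [ 552.8 -208.2   75. ]
 [ 669.2 -183.    75. ]
 [ 636.3  -28.6   75. ]] [ 594.79549708 -118.06705153   75.        ]
yaw 0.20894220086120116
[ 549.91326137 -126.96689012  126.33361753] 5.2167 [ 1.40106171 -0.13092596  0.46798428]
```

View pics/wrist2.png

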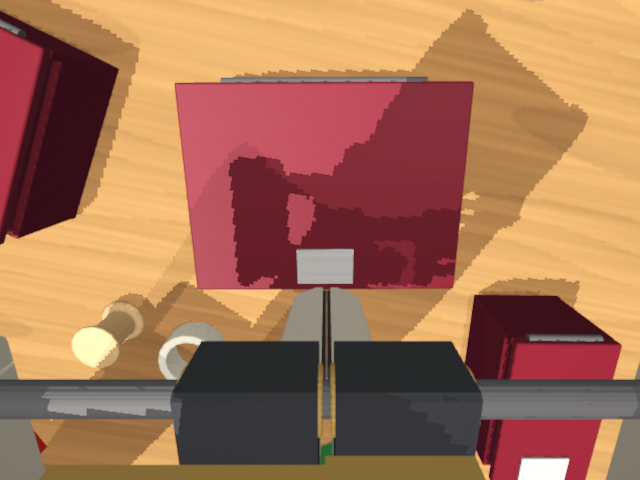

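View pics/scene2.png

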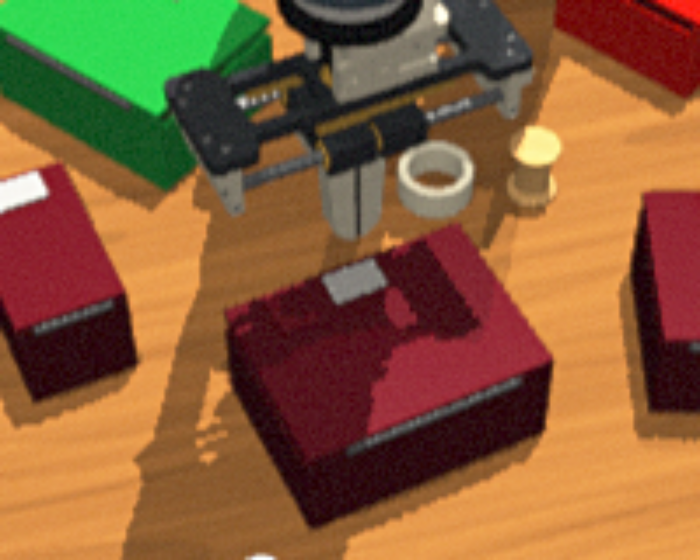

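The second wrist view has the plate at (325,266), directly in line with the fingers. I'll triangulate it, press, withdraw straight up and then back to the front, and watch.

```bash
python3 - <<'E'
from h import *
from bench import robot
W=robot.get_image("wrist")
f=lambda e:dict(W,eye=e[0],orientation=e[1])
W1=dict(W,eye=[631.77512954,-111.18367336,366.38576358],orientation=[2.83897111,-1.1078545e-03,-1.36682043])
print("tri",tri(ray(W1,(325,231.5)),ray(W,(325,266.5))),plane(W,(325,266.5),77))
x,y=551,-127
robot.move_linear([x,y,84],speed=80)
robot.sleep(0.3)
print("pre",robot.current_tcp_pos(),robot.current_contact_force())
hit=robot.move_linear([x,y,66],speed=20,f_stop=8)
p=robot.current_tcp_pos();F=robot.current_contact_force()
robot.move_linear([x,y,230],speed=200)
print(hit,p,F,robot.current_t())
u=np.array([np.cos(.205),np.sin(.205)])
q=np.array([x,y])-90*u
robot.move_linear([q[0],q[1],250],speed=150)
for n in ("scene","wrist"):
    cv2.imwrite(f"pics/{n}3.png",robot.get_image(n)["img"])
print(robot.current_t(),robot.current_contact_force())
E
```

```text
tri (array([ 551.63839681, -127.16586915,   76.41425527]), [np.float64(0.04032855822178698), np.float64(0.04032855822177268)]) [ 551.84881078 -127.08150403   77.        ]
pre [ 551.27881205 -127.12387823   84.46190313] [-0.55394008 -0.20392391  0.05315541]
True [ 550.74120865 -127.13732607   71.01253423] [-1.77510704 -0.15992459  7.07408921] 7.85
8.7167 [ 0.13023154 -0.20370505  0.81632458]
```

View pics/scene3.png

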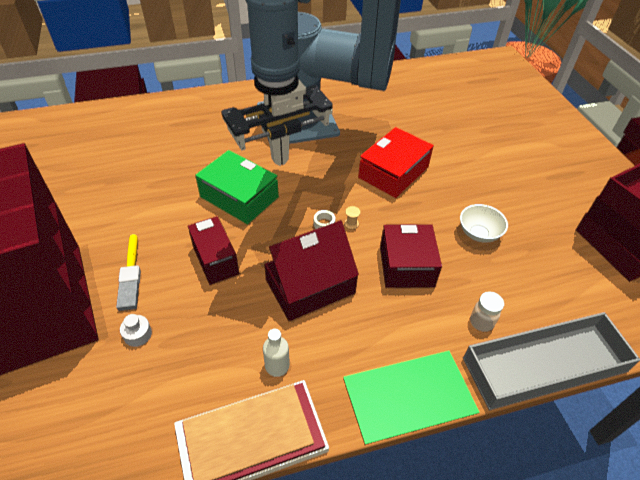

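The press stopped at z = 71.0, 6 mm down on the hard stop. The scene now shows the wide lid popped up, plate at (309,240), with the other boxes unchanged. I'll stay clear and watch for 3.5 s.

```bash
python3 - <<'E'
from h import *
from bench import robot
a=cv2.imread("pics/scene3.png"); b0=cv2.imread("pics/scene0.png")
for i in range(7):
    robot.sleep(0.5); S=robot.get_image("scene")
    print(round(robot.current_t(),2),blob(S["img"],(309,240))[0], blob(S["img"],(205,225))[0],blob(S["img"],(409,230))[0])
D=robot.get_image("side")
print("plate 3D",tri(ray(S,blob(S["img"],(309,240))[0])), ) if 0 else None
print("start", blob(b0,(205,225))[0],blob(b0,(409,230))[0])
cv2.imwrite("pics/scene4.png",S["img"]);cv2.imwrite("pics/side4.png",D["img"])
df=(cv2.absdiff(cv2.GaussianBlur(S["img"],(5,5),0),cv2.GaussianBlur(b0,(5,5),0)).max(2)>40).astype(np.uint8)*255
cv2.imwrite("pics/diff4.png",np.hstack([cv2.resize(S["img"][170:350],(400,112)),cv2.resize(cv2.cvtColor(df,8)[170:350],(400,112))]));cv2.imwrite("pics/diff5.png",df)
E
```

```text
9.27 [308.67010309 239.93298969] [204.35036496 224.25547445] [408.88095238 228.52380952]
9.82 [308.66321244 239.96891192] [204.29710145 224.2826087 ] [408.88095238 228.52380952]
10.37 [308.65284974 239.93782383] [204.35036496 224.25547445] [408.88095238 228.52380952]
10.92 [308.66494845 239.91752577] [204.33088235 224.29411765] [408.88095238 228.52380952]
11.47 [308.58549223 239.94818653] [204.35036496 224.25547445] [408.88095238 228.52380952]
12.02 [308.67010309 239.93298969] [204.33088235 224.29411765] [408.88095238 228.52380952]
12.57 [308.65979381 239.90206186] [204.35294118 224.28676471] [408.88095238 228.52380952]
start [204.33333333 224.32592593] [408.88095238 228.52380952]
```

View pics/side4.png

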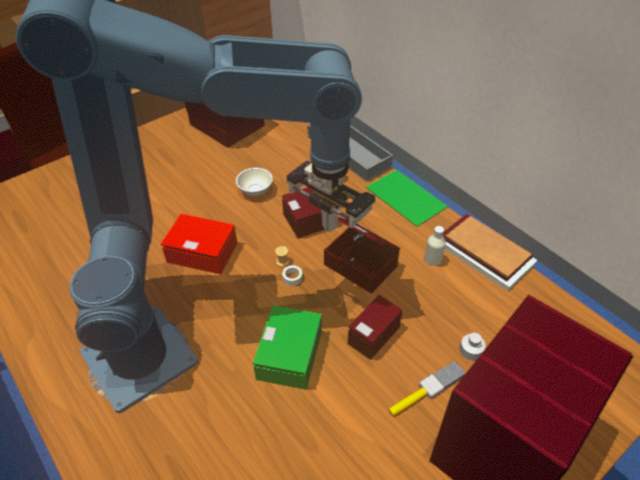

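View pics/diff5.png

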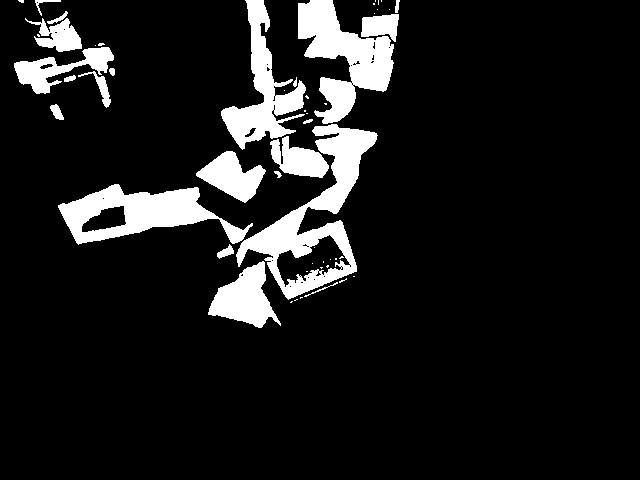

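The lid held still for over 3.5 s, with its plate fixed at (308.7,239.9). The side view shows the open box at (360,255). The difference image shows only the arm, its shadows and the opened lid.

```bash
python3 - <<'E'
from bench import robot
robot.hand_in(); print(robot.current_t())
E
```

```text
the job is handed in; nothing more can be done
the job is handed in; nothing more can be done
```

The widest burgundy box passed its test: I pressed its thumb plate once, and the lid popped up by itself and stayed open. The job is handed in.

- **Press:** The shut fingertips went down on the plate at (551, -127) and stopped at z = 71.0 mm, about 6 mm down, at about 7 N. I then drew back straight up and to the front.
- **Watch:** Over about 4 s of pictures the open lid's plate stayed in place to within 0.1 px. The robot's clock read 12.6 s at the last look.
- **Other things:** The other two lids' plates had not moved. The before-and-after difference showed only the arm, its shadows and the opened lid.
- **Disagreement:** The two fixed cameras placed the plate about 3 mm apart. Two wrist views agreed on (551.6, -127.2, 76.4) and I used those. No check failed.

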